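Index the egg jig and set the pen down

ROBOT

A 7-joint arm with a two-finger parallel gripper is mounted at the origin on the work surface. World frame = base frame: x ahead of the robot, y to its left, z up, the work surface at z = 0. Lengths are in mm, angles in rad, forces in N, time in s.
With the tool pointing down it reaches from about 425 to 1025 mm from the base axis. Payload 3.6 kg.
Tool frame: the origin (TCP) lies at the very end of the fingers, on their centre line; the grasp point (between the pads) lies 19 mm behind it; z points along the fingers, x is the direction in which the jaws open and shut, and the axes are right-handed (so a half turn about z gives the same grasp; the last joint's range is limited). The gripper opens to 85 mm and grips with 20 to 120 N. Pads are 22 mm wide; open, the fingers measure 114 mm over their backs; the gripper's body (76 mm by 85 mm) begins 54 mm behind the grasp point. The pads swing forward as they close: fully open they stand 13 mm farther back than shut.
Start: joints at [1.022, 0.591, 0.048, 1.609, -0.033, 0.943, -0.034], TCP at [319.133, -650.987, 231.302] pointing down, gripper open.
Joint ranges: [-2.69, 2.69], [-0.47, 2.24], [-1.27, 1.36], [0.19, 2.51], [-1.53, 4.68], [0.08, 2.07], [-3.09, 3.09]. Speed limits (rad/s): [2.57, 2.57, 3.14, 3.14, 3.14, 3.14, 3.14].

INTERFACE

Orientations are given as a unit quaternion [x, y, z, w].
In Python, from cell import arm gives the robot as it stands. The module is installed in compiled form; this text tells all that it offers.
- The arm moves only by the tool step_arm, never from a script. Its argument "targets" is a list of rows, each an object with "offset": the shift along the tool's x, y, z in units of 50 mm (1.0 is 50 mm), a list of three; "rotation": the turn, a rotation vector about the tool's x, y, z in units of 8 degrees (1.0 is 8 degrees), a list of three; "jaw": the finger opening in mm, from 0 to 85.4. A call has exactly 10 rows; each row is the pose to reach, as a shift and turn from the pose commanded when the call began, along the tool's axes at that moment; what a row does not reach only later rows make up. A row lasts 1/8 s, in which the tool goes at most 62.5 mm and 10.7 degrees, less where a joint would pass 70% of its speed; a pose out of reach is approached as far as the arm can. A call with a gripper value outside its range is refused whole. The fingers move at their own pace and stop on an object; the grip force is fixed at half the most. Time passes only in rows, so rows that repeat a pose let the fingers close, or fill a call up. It gives the time, the measured TCP pose, the force and the opening at its end, in the units of the state.
- arm.get_state(): the state, without advancing time (a new reading comes with each control period).
- arm.snapshot(name): name is "side" or "top"; returns the picture (400x640x3 uint8, red, green, blue); there is no depth.
- arm.camera_info(name): a dict with "fovy" (degrees; the focal length in pixels is half the picture's height over the tangent of half this angle, whatever the lens; pixels are square), "cx", "cy" (the principal point, pixels), "distortion" ([k1, k2, p1, p2, k3] as OpenCV has them; the pictures are not rectified), "cam_to_world" (4x4, takes a point from camera to world coordinates). Camera axes: x right, y down, z forward; pixel columns grow to the right and rows downward; lengths in mm; the calibration is good to about 2 mm. A picture is of the moment at which its call begins. camera_info takes no time and is no camera call.
- arm.job_done(): hands the job in, once; it reports no verdict.
Trained networks look in the newest picture that a camera, given by its name, has taken for a name from the list of things; names that differ only in an ending like _2 or _b are one class to them, and where a whole thing is asked for, a point or a joint stands for the part that bears it (a point fixed in the world has none). Each returns a list of dicts, best first, with "conf" (0 to 1); they miss things now and then, are a little off and sometimes report something else, mostly with a low value. They report only what shows in the picture. A call takes as long as a camera call.
- arm.regions_of(name, camera): "mask" (400x640 bool, what is visible of it) and "box" ([centre column, centre row, width, height] in pixels, round what is visible of it).
The state is a dict: "t": time; "joints": joint angles; "joint_velocities": joint speeds; "joint_efforts": joint torques, N m; "tool_pos": TCP position; "ee_rot": TCP orientation; "contact_force": force on the tool from outside, world axes, zero at the start; "moment": the same for the moment, N m; "finger_gap": finger opening in mm.
Only numpy, scipy, OpenCV 4.12 (cv2) and the standard library are available. Lean on these libraries where they do the work, as an engineer would, in place of code of your own. Each camera call takes 0.05 s, during which the arm holds its last target. There are 200 camera calls.

TASK

The pen of the egg-decorating jig is resting on the egg after the last dot: lift it well clear with its lever, then turn the egg's dial until the scale reads 60 degrees at the index line, and then lower the pen fully back onto the egg for the next dot. Never turn the dial while the pen is down on the egg, and leave the bowl, the jar and the spare egg where they are.

Things in the scene. Friction and masses are not known exactly. Their poses are not given: they have to be found in the camera images.
- jig: The jig, fixed to the table: plywood plate 250 x 270 x 14 mm. Origin on the table under the dial's axis; z up; x points from that axis to the index line, a black blade 4 mm wide, 36 long, top 26 mm above the table, just outside the dial's rim. A post 125 mm from the axis, 60 degrees anticlockwise (from above) of the index, carries the pen lever in a fork 125 mm high.
- dial (a joint): Scale reading at the index, rad (60 degrees = 1.047), stops at 0 and 3.14; grows as the dial turns anticlockwise seen from above. The dial is a white disc 190 mm across, top 27 mm above the table; a white egg (43 mm wide, top 90 mm above the table) is fixed in a cup at its centre and turns with it. It stays where it is left (friction 0.08 N m).
- zero_mark (a point): Outer end of the scale's 0 mark on the dial's rim, 94 mm from the dial's axis, 27 mm above the table; a black dot lies just inside this mark. From it the black marks run clockwise (from above) round half the rim, 0 to 180: short every 10 degrees, longer every 30, longest at 90. So 60 is the second longer mark after the dotted one.
- pin (a point): Upright steel pin on the dial for turning it: 12 mm thick, top 64 mm above the table (a collar 18 mm wide at its foot, 27 to 31 mm). The point is on the pin's axis, 52 mm above the table, 80 mm from the dial's axis. It stands on the blank half, 110 degrees anticlockwise of the 0 mark (from above): at reading q it is 110 degrees + q anticlockwise of the index.
- index (a point): Inner end of the index blade at the dial's rim, 99 mm from the dial's axis, 27 mm above the table.
- pen_lever (a joint): Angle of the pen lever, rad: 0 = pen fully down, nib on the egg; 0.45 = fully raised; stops at both. It stays where left (friction 0.08 N m). A rocker: an arm with an upright black pen 11 mm thick (it tops out 193 mm above the table when raised) reaches from the hinge in over the egg; a thin tail reaches outward to a black ball. Ball down raises the pen, ball up lowers it.
- ball (a point): Centre of the black ball, 20 mm in diameter, at the outer end of the lever's tail: 65 mm outward of the hinge and 18 mm above it when the pen is down (133 mm above the table); it swings down about 30 mm to raise the pen fully. The tail rod, 8 mm thick, meets it from below on the hinge side.
- lever_hinge (a point): Middle of the pen lever's hinge, 115 mm above the table, 125 mm from the dial's axis. The hinge axis is level and square to the line from the dial's axis to this point; ball and pen swing in the upright plane through that line.
- bowl: Bystander: open grey plastic bowl, 156 mm wide, 65 mm high, origin under its centre.
- jar: Bystander: closed glass jar, 60 mm wide, 85 mm high, origin under its centre.
- eggcup: Bystander: spare white egg in a wooden cup, 43 mm wide, 88 mm high, origin under its centre.

How it is judged (in metres and radians):
On the way, in this order (a step that is already met when the one before it is completed fails the run):
1. the pen is lifted clear of the egg (lever above 0.25 rad) (value of joint pen_lever above 0.25 rad), for 0.2 s.
2. with the pen still up (above 0.2 rad), the dial reads 60 degrees within 3 and stands still (value of joint pen_lever above 0.2 rad and value of joint dial between 0.995 and 1.1 rad and velocity of joint dial between -0.05 and 0.05 rad/s), for 0.3 s.
3. the pen is lowered onto the egg (lever below 0.05 rad) (value of joint pen_lever below 0.05 rad), for 0.2 s.
At the end, for the whole second after the job is handed in: The dial reads 60 degrees within 3 (0.995 to 1.1 rad) and stands still, and the pen is down on the egg (lever below 0.05 rad) (value of joint pen_lever below 0.05 rad and value of joint dial between 0.995 and 1.1 rad and velocity of joint dial between -0.05 and 0.05 rad/s); the robot touches nothing.
It fails at once if the dial is turned (its pin displaced by more than 8 mm, and the reading not within 5 degrees of 60) while the pen is down on the egg (lever below 0.1 rad) (value of joint pen_lever below 0.1 rad and distance of pin from where it was at the start of the episode above 0.008 m and (value of joint dial below 0.96 rad or value of joint dial above 1.134 rad)).
It fails at once if the bowl, the jar or the spare egg is moved by more than 30 mm (distance of any of bowl, jar, eggcup from where it was at the start of the episode above 0.03 m).
It also fails if it takes over 67 s, if anything falls off the work surface, if the arm or the gripper's body presses on something with over 40 N, if the wrist force passes 120 N, or if a joint passes its speed limit or range.

## Working session

There is one attempt and no reset: what is moved stays moved. The work goes in short steps, Python scripts to look and compute and a tool call to move; the robot and the scene stay as the last step left them, time stands still between calls to the robot, and variables do not carry over. Pictures are saved under pics/ and viewed, about 8 in all and at most 12, crops included, and the job is handed in when it is done.

Besides the shell and the picture viewer there is one more tool, called after "Call:" as name([rows], argument=value, ...), one row to a line, values as JSON. step_arm: Moves the arm, as the interface text tells. Its arguments: {"type":"object","properties":{"targets":{"type":"array","items":{"type":"object","properties":{"offset":{"type":"array","items":{"type":"number"}},"rotation":{"type":"array","items":{"type":"number"}},"jaw":{"type":"number"}}}}},"required":["targets"]}

```bash
mkdir -p pics
python3 - <<'E'
from cell import arm
import cv2,numpy as np
for n in("side","top"):
    im=arm.snapshot(n);cv2.imwrite(f"pics/{n}0.png",im[...,::-1])
    c=arm.camera_info(n);print(n,{k:(np.round(v,3).tolist()) for k,v in c.items()})
s=arm.get_state();print({k:np.round(v,3).tolist() for k,v in s.items()})
E
```

```text
side {'fovy': 43.132, 'cx': 315.499, 'cy': 194.187, 'distortion': [-0.003, 0.0, 0.0, 0.0, 0.0], 'cam_to_world': [[-0.922, -0.238, 0.305, 196.762], [-0.386, 0.609, -0.693, 925.058], [-0.021, -0.757, -0.653, 979.377], [0.0, 0.0, 0.0, 1.0]]}
top {'fovy': 43.026, 'cx': 313.736, 'cy': 198.194, 'distortion': [-0.105, 0.0, 0.0, 0.0, 0.0], 'cam_to_world': [[0.004, -0.984, 0.18, 407.915], [-1.0, -0.002, 0.012, -16.241], [-0.012, -0.181, -0.984, 1349.887], [0.0, 0.0, 0.0, 1.0]]}
{'t': 0.1, 'joints': [1.022, 0.592, 0.048, 1.61, -0.033, 0.943, -0.034], 'joint_velocities': [-0.0, 0.001, 0.001, -0.003, 0.0, 0.001, -0.001], 'joint_efforts': [0.004, -54.999, 1.553, -19.882, 0.01, 0.004, -0.0], 'tool_pos': [318.82, -650.287, 230.234], 'ee_rot': [0.849, -0.529, -0.001, -0.001], 'contact_force': [-0.038, -0.464, 0.269], 'moment': [0.023, -0.024, -0.042], 'finger_gap': 85.245}
```

View pics/side0.png

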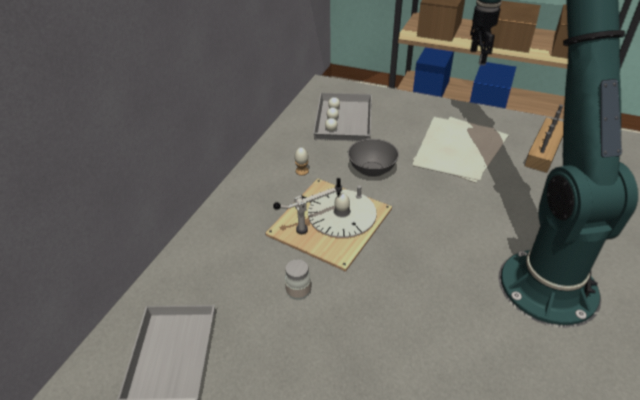

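View pics/top0.png

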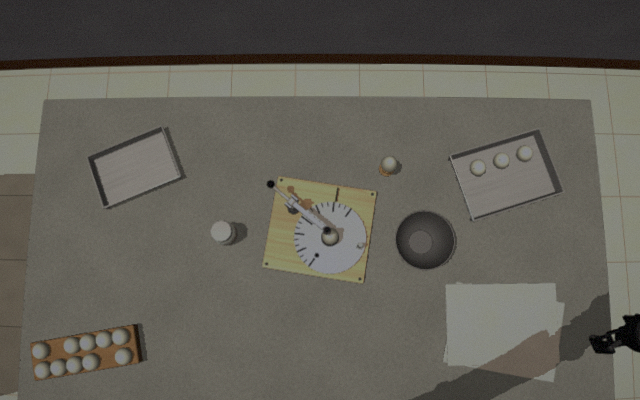

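The top view shows the dial centre near (330,238), the ball at (270,184), the pin at (361,245), the zero dot at (317,256) and the index at (337,192). The reading is therefore about 160°, so the dial has to turn clockwise by about 100°.

```bash
cat > h.py <<'E'
from cell import arm
import cv2,numpy as np
from scipy.spatial.transform import Rotation as R
def cam(n):
    c=arm.camera_info(n);f=200/np.tan(np.radians(c["fovy"])/2)
    return np.array([[f,0,c["cx"]],[0,f,c["cy"]],[0,0,1]]),np.array(c["distortion"],float),np.array(c["cam_to_world"])
def px2w(n,uv,z):
    K,d,T=cam(n);p=cv2.undistortPoints(np.array([[uv]],float),K,d)[0,0]
    r=T[:3,:3]@[p[0],p[1],1];return T[:3,3]+r*(z-T[2,3])/r[2]
def w2px(n,P):
    K,d,T=cam(n);W=np.linalg.inv(T)
    return cv2.projectPoints(np.array(P,float).reshape(-1,1,3),cv2.Rodrigues(W[:3,:3])[0],W[:3,3],K,d)[0][:,0]
def crop(n,c,w,h,s,name):
    im=arm.snapshot(n);x,y=int(c[0]-w/2),int(c[1]-h/2);print("crop origin",x,y,"scale",s)
    cv2.imwrite(name,cv2.resize(im[y:y+h,x:x+w,::-1],None,fx=s,fy=s,interpolation=cv2.INTER_CUBIC))
E
python3 - <<'E'
from h import *
crop("top",(320,230),130,120,5,"pics/t1.png")
crop("side",(335,215),150,110,5,"pics/s1.png")
for n in("top","side"):
    for o in("dial","pin","ball","jig","bowl","jar","eggcup"):
        r=arm.regions_of(o,n)[:1]
        for q in r:
            v,u=np.nonzero(q["mask"]);print(n,o,round(q["conf"],2),np.round(q["box"],1),np.round([u.mean(),v.mean()],1))
E
```

```text
crop origin 255 170 scale 5
crop origin 260 160 scale 5
top dial 0.56 [328.9 234.2  70.9  74.8] [329.9 238.3]
top pin 0.9 [328.1 236.8  70.7  77.7] [329.9 238.7]
top ball 0.72 [426.3 241.8  59.8  57.3] [424.6 240. ]
top jig 0.72 [318.2 230.8 113.1 105.5] [319.1 229.1]
top bowl 0.71 [425.3 240.9  62.2  60.6] [424.4 239.7]
top jar 0.67 [319.4 231.4 116.1 104. ] [319.1 229.1]
top eggcup 0.25 [319.4 230.  112.5 105.8] [318.9 229.2]
side dial 0.96 [342.6 215.1  70.8  46.1] [342.2 214.1]
side pin 0.72 [340.9 213.6  68.1  48. ] [342.3 214.1]
side ball 0.57 [307.2 193.1  65.8  29.6] [315.6 195.2]
side jig 0.76 [328.8 222.8 125.8  92.2] [329.3 222.9]
side bowl 0.87 [373.2 156.   47.7  40.2] [372.5 156.5]
side jar 0.66 [298.6 281.1  29.3  42.1] [297.2 279.8]
side eggcup 0.51 [302.1 161.4  19.4  27.9] [301.4 162.1]
```

View pics/t1.png

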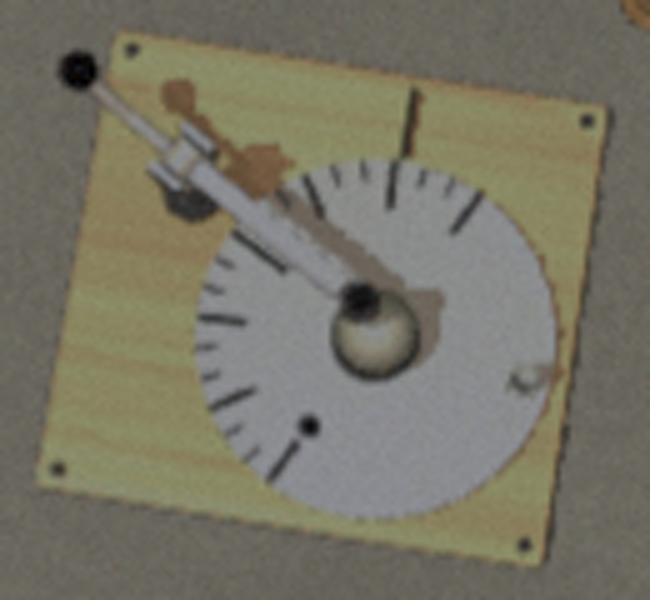

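View pics/s1.png

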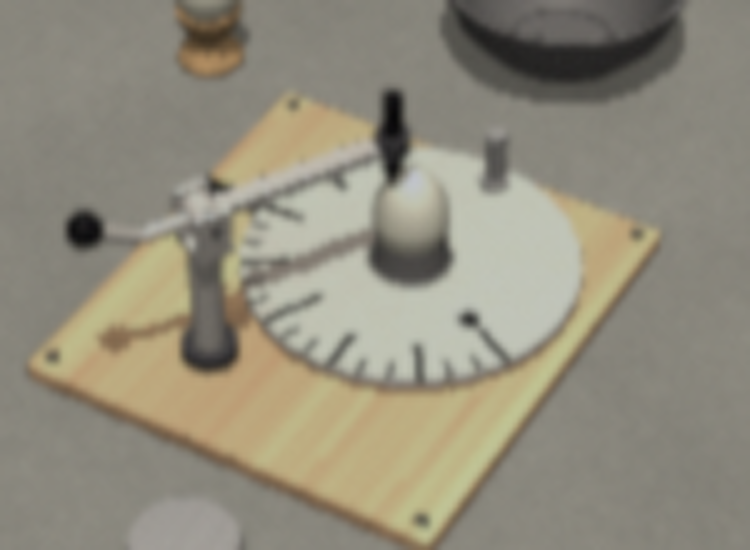

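The crops show the dial centre at (376,339), the ball at (78,70), the index inner end at (405,156), the zero mark's outer end at (270,482), and the pin top near (527,376), all in top-crop pixels. In the side crop the ball is at (85,230) and the pin top at (497,133).

Run:
```python
from h import *
f=lambda u,v:(255+u/5-.4,170+v/5-.4)
g=lambda u,v:(260+u/5-.4,160+v/5-.4)
P={}
for k,u,v,z in(("c",376,339,27),("ball",78,70,133),("idx",405,156,27),("zero",270,482,27),("pin",527,376,62),("hinge",185,160,118)):
    P[k]=px2w("top",f(u,v),z);print(k,P[k].round(1))
for k,u,v,z in(("ball",85,230,133),("c",411,266,27),("pin",497,134,63),("zero",508,360,27)):
    print("side",k,px2w("side",g(u,v),z).round(1))
c=P["c"];a=lambda p:np.degrees(np.arctan2(*(P[p]-c)[1::-1]))
for k in P:
    if k!="c":print(k,a(k).round(1),np.linalg.norm((P[k]-c)[:2]).round(1))
print("q",(a("zero")-a("idx"))%360,(a("pin")-a("idx")-110)%360)
for n,z in(("bowl",0),("jar",42),("eggcup",45)):
    print(n,[px2w("side",b,h).round(0) for b,h in {"bowl":((373,165),20),"jar":((298,280),42),"eggcup":((302,161),44)}.items() if b and n] if 0 else "")
for n,uv,h in(("bowl",(425,241),50),("jar",(223,233),85),("eggcup",(389,163),80)):print(n,px2w("top",uv,h).round(0))
s=arm.get_state();print(R.from_quat(s["ee_rot"]).as_matrix().round(3))
```

```text
c [546.5 -42.3  27. ]
ball [667.4 105.9 133. ]
idx [643.8 -57.8  27. ]
zero [471.9  12.7  27. ]
pin [ 524.1 -118.3   62. ]
hinge [625.3  53.6 118. ]
side ball [665.5 103.4 133. ]
side c [543.3 -38.6  27. ]
side pin [ 523.3 -121.9   63. ]
side zero [470.   11.1  27. ]
ball 50.8 191.3
idx -9.0 98.5
zero 143.6 92.7
pin -106.4 79.2
hinge 50.6 124.1
q 152.6426221573756 152.63269160073952
bowl 
jar 
eggcup 
bowl [ 535. -287.   50.]
jar [550. 228.  85.]
eggcup [ 734. -194.   80.]
[[ 0.44  -0.898 -0.   ]
 [-0.898 -0.44  -0.   ]
 [ 0.     0.    -1.   ]]
```

Call:
step_arm([
  {"offset":[-0.4,-0.5,0],"rotation":[0,0,-0.3],"jaw":40},
  {"offset":[-1.2,-1.5,0],"rotation":[0,0,-0.7],"jaw":0},
  {"offset":[-2.0,-2.4,0],"rotation":[0,0,-1.2],"jaw":0},
  {"offset":[-2.8,-3.4,0],"rotation":[0,0,-1.7],"jaw":0},
  {"offset":[-3.6,-4.4,0],"rotation":[0,0,-2.2],"jaw":0},
  {"offset":[-4.4,-5.4,0],"rotation":[0,0,-2.6],"jaw":0},
  {"offset":[-5.2,-6.4,0],"rotation":[0,0,-3.1],"jaw":0},
  {"offset":[-6.0,-7.4,0],"rotation":[0,0,-3.1],"jaw":0},
  {"offset":[-6.8,-8.3,0],"rotation":[0,0,-3.1],"jaw":0},
  {"offset":[-7.6,-9.3,0],"rotation":[0,0,-3.1],"jaw":0},
])

```text
t: 2.15
tool_pos: [567.2, -109.6, 231.7]
ee_rot: [0.942, -0.335, 0.0, 0.0]
contact_force: [0.6, -0.6, 0.4]
finger_gap: -0.2
```

```bash
cat >> h.py <<'E'
def go(P,heading=None):
    "offset units & z-rotation units to world point P with tool-x heading (deg)"
    s=arm.get_state();M=R.from_quat(s["ee_rot"]).as_matrix();h=np.degrees(np.arctan2(M[1,0],M[0,0]))
    print("t",round(s["t"],2),"pos",np.round(s["tool_pos"],1),"head",h.round(1),"F",np.round(s["contact_force"],1),"gap",round(s["finger_gap"],1),"z",M[:,2].round(3),"j7",round(s["joints"][6],2))
    print("offset",(M.T@(np.array(P)-s["tool_pos"])/50).round(3),"rotz",None if heading is None else round((h-heading)/8,3))
E
python3 -c "
from h import *
go((666.5,105.5,165),-39)"
```

```text
t 2.15 pos [ 567.2 -109.6  231.7] head -39.1 F [ 0.6 -0.6  0.4] gap -0.2 z [ 0.001 -0.    -1.   ] j7 -0.65
offset [-1.173 -4.591  1.333] rotz -0.012
```

Call:
step_arm([
  {"offset":[-0.2,-0.7,0],"rotation":[0,0,0],"jaw":0},
  {"offset":[-0.4,-1.6,0],"rotation":[0,0,0],"jaw":0},
  {"offset":[-0.65,-2.5,0],"rotation":[0,0,0],"jaw":0},
  {"offset":[-0.85,-3.4,0],"rotation":[0,0,0],"jaw":0},
  {"offset":[-1.05,-4.1,0.3],"rotation":[0,0,0],"jaw":0},
  {"offset":[-1.17,-4.59,0.7],"rotation":[0,0,0],"jaw":0},
  {"offset":[-1.17,-4.59,1.1],"rotation":[0,0,0],"jaw":0},
  {"offset":[-1.17,-4.59,1.33],"rotation":[0,0,0],"jaw":0},
  {"offset":[-1.17,-4.59,1.33],"rotation":[0,0,0],"jaw":0},
  {"offset":[-1.17,-4.59,1.33],"rotation":[0,0,0],"jaw":0},
])

```text
t: 3.4
tool_pos: [666.1, 102.3, 165.5]
ee_rot: [0.942, -0.335, 0.001, 0.0]
contact_force: [-0.3, 0.2, 0.1]
finger_gap: 0.0
```

```bash
python3 -c "
from h import *
go((666.5,105.5,114),-39)
crop('side',(300,190),120,100,6,'pics/s2.png')"
```

```text
t 3.4 pos [666.1 102.3 165.5] head -39.2 F [-0.3  0.2  0.1] gap 0.0 z [ 0.001 -0.    -1.   ] j7 -1.01
offset [-0.035 -0.055  1.029] rotz -0.023
crop origin 240 140 scale 6
```

View pics/s2.png

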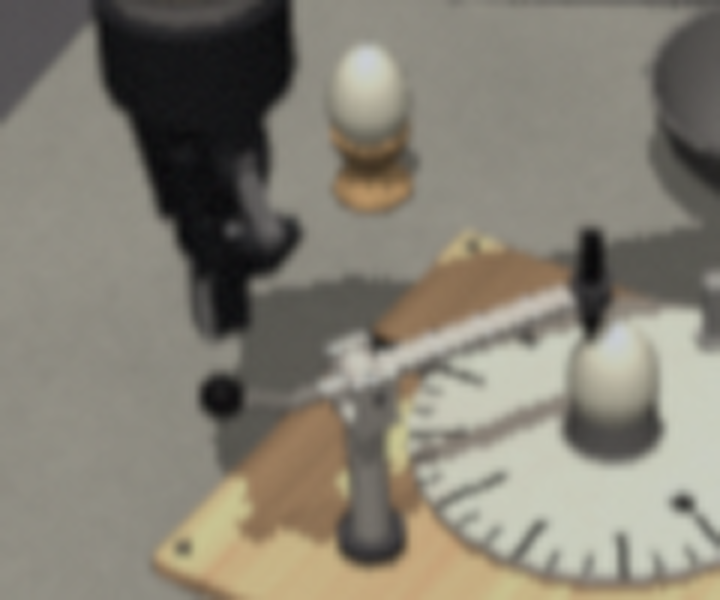

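In the crop the closed fingertips (222,333) are directly above the ball (222,397), so I'm pushing down.

Call:
step_arm([
  {"offset":[-0.02,-0.03,0.2],"rotation":[0,0,0],"jaw":0},
  {"offset":[-0.03,-0.05,0.4],"rotation":[0,0,0],"jaw":0},
  {"offset":[-0.03,-0.05,0.55],"rotation":[0,0,0],"jaw":0},
  {"offset":[-0.03,-0.05,0.65],"rotation":[0,0,0],"jaw":0},
  {"offset":[-0.03,-0.05,0.75],"rotation":[0,0,0],"jaw":0},
  {"offset":[-0.03,-0.05,0.85],"rotation":[0,0,0],"jaw":0},
  {"offset":[-0.03,-0.05,0.93],"rotation":[0,0,0],"jaw":0},
  {"offset":[-0.03,-0.05,0.99],"rotation":[0,0,0],"jaw":0},
  {"offset":[-0.03,-0.05,1.02],"rotation":[0,0,0],"jaw":0},
  {"offset":[-0.03,-0.05,1.02],"rotation":[0,0,0],"jaw":0},
])

```text
t: 4.7
tool_pos: [665.7, 106.1, 113.5]
ee_rot: [0.942, -0.335, -0.0, 0.0]
contact_force: [-0.7, -0.1, 0.8]
finger_gap: 0.0
```

```bash
python3 -c "
from h import *
crop('side',(300,190),120,100,6,'pics/s3.png')
t=np.radians(-106.4);go((546+80*np.cos(t),-41+80*np.sin(t),200),-16.4)"
```

```text
crop origin 240 140 scale 6
t 4.75 pos [665.6 106.1 113.5] head -39.1 F [ 0.  -0.5  0.4] gap -0.1 z [-0.001 -0.001 -1.   ] j7 -1.03
offset [ 0.614  5.27  -1.723] rotz -2.836
```

View pics/s3.png

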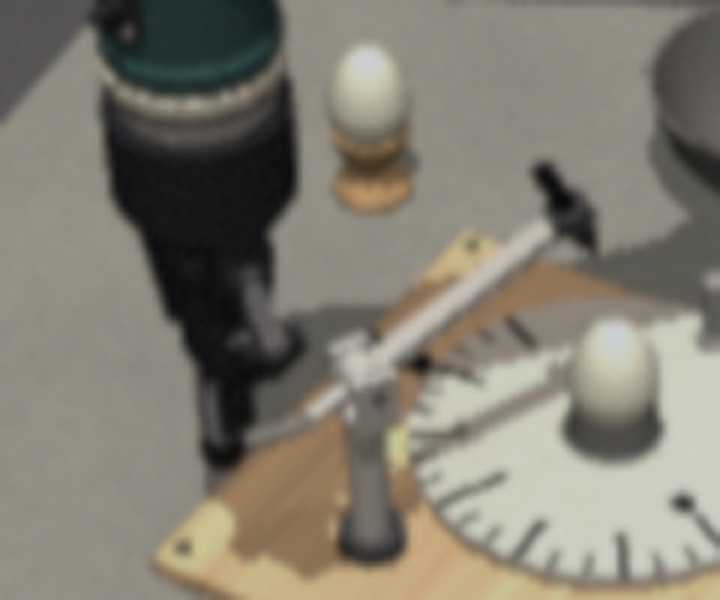

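The pen is clearly raised: the tip is off the egg and the ball is down. Next I go up, over and across to the pin.

Call:
step_arm([
  {"offset":[0,0,-0.8],"rotation":[0,0,0],"jaw":0},
  {"offset":[0,0,-1.8],"rotation":[0,0,0],"jaw":0},
  {"offset":[0,0.2,-2.5],"rotation":[0,0,-0.4],"jaw":40},
  {"offset":[0.1,1.0,-2.6],"rotation":[0,0,-0.8],"jaw":40},
  {"offset":[0.2,1.9,-2.6],"rotation":[0,0,-1.2],"jaw":40},
  {"offset":[0.3,2.8,-2.6],"rotation":[0,0,-1.6],"jaw":40},
  {"offset":[0.4,3.7,-2.6],"rotation":[0,0,-2.0],"jaw":40},
  {"offset":[0.5,4.6,-2.5],"rotation":[0,0,-2.4],"jaw":40},
  {"offset":[0.6,5.2,-2.0],"rotation":[0,0,-2.8],"jaw":40},
  {"offset":[0.61,5.27,-1.2],"rotation":[0,0,-2.83],"jaw":40},
])

```text
t: 6.0
tool_pos: [522.3, -120.9, 174.0]
ee_rot: [0.989, -0.146, 0.001, 0.001]
contact_force: [1.0, -0.7, -0.7]
finger_gap: 39.9
```

```bash
python3 -c "
from h import *
t=np.radians(-106.4);go((546+80*np.cos(t),-41+80*np.sin(t),85),-16.4)
crop('side',(345,195),120,100,6,'pics/s4.png')"
```

```text
t 6.0 pos [ 522.3 -120.9  174. ] head -16.7 F [ 1.  -0.7 -0.7] gap 39.9 z [ 0.001 -0.002 -1.   ] j7 -0.31
offset [ 1.00e-03 -7.10e-02  1.78e+00] rotz -0.042
crop origin 285 145 scale 6
```

View pics/s4.png

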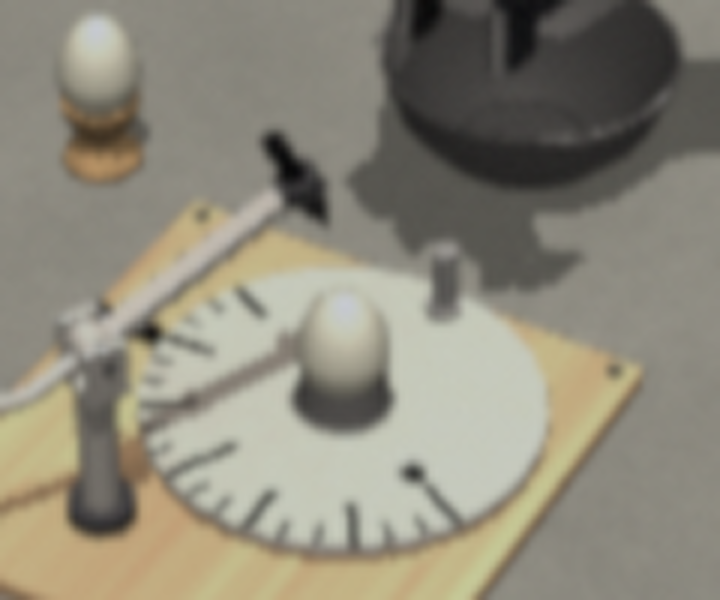

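Call:
step_arm([
  {"offset":[0.01,-0.03,0.5],"rotation":[0,0,0],"jaw":40},
  {"offset":[0.01,-0.03,1.1],"rotation":[0,0,0],"jaw":40},
  {"offset":[0.01,-0.03,1.6],"rotation":[0,0,0],"jaw":40},
  {"offset":[0.01,-0.03,2.0],"rotation":[0,0,0],"jaw":40},
  {"offset":[0.01,-0.03,2.3],"rotation":[0,0,0],"jaw":40},
  {"offset":[0.01,-0.03,2.5],"rotation":[0,0,0],"jaw":40},
  {"offset":[0.01,-0.03,2.65],"rotation":[0,0,0],"jaw":40},
  {"offset":[0.01,-0.03,2.7],"rotation":[0,0,0],"jaw":40},
  {"offset":[0.01,-0.03,2.7],"rotation":[0,0,0],"jaw":25},
  {"offset":[0.01,-0.03,2.7],"rotation":[0,0,0],"jaw":10},
])

```text
t: 7.3
tool_pos: [525.0, -116.0, 39.2]
ee_rot: [0.99, -0.143, 0.0, 0.0]
contact_force: [-0.0, 0.4, 1.4]
finger_gap: 10.9
```

Call:
step_arm([
  {"offset":[0,0,0],"rotation":[0,0,0],"jaw":5},
  {"offset":[0,0,0],"rotation":[0,0,0],"jaw":5},
  {"offset":[0,0,0],"rotation":[0,0,0],"jaw":5},
  {"offset":[0,0,0],"rotation":[0,0,0],"jaw":5},
  {"offset":[0,0,0],"rotation":[0,0,0],"jaw":5},
  {"offset":[0,0,0],"rotation":[0,0,0],"jaw":5},
  {"offset":[0,0,0],"rotation":[0,0,0],"jaw":5},
  {"offset":[0,0,0],"rotation":[0,0,0],"jaw":5},
  {"offset":[0,0,0],"rotation":[0,0,0],"jaw":5},
  {"offset":[0,0,0],"rotation":[0,0,0],"jaw":5},
])

```text
t: 8.55
tool_pos: [525.0, -116.0, 39.3]
ee_rot: [0.99, -0.143, 0.0, 0.0]
contact_force: [0.1, -0.0, 5.1]
finger_gap: 9.5
```

```bash
python3 -c "
from h import *
s=arm.get_state();p=np.array(s['tool_pos']);c=np.array([546,-41])
th0=np.degrees(np.arctan2(*(p[:2]-c)[::-1]));r=np.linalg.norm(p[:2]-c);print(th0,r)
go((470.4,-15,p[2]),-109)
M=R.from_quat(s['ee_rot']).as_matrix()
for k in range(1,17):
    a=th0+(-199-th0)*k/16;t=np.radians(a)
    P=np.array([*(c+(r+(80-r)*k/16)*np.array([np.cos(t),np.sin(t)])),p[2]])
    print(k,(M.T@(P-p)/50).round(2),round((th0-a)/8,2))
"
```

```text
-105.65682773110376 77.87107776829002
t 8.55 pos [ 525.  -116.    39.3] head -16.4 F [ 0.1 -0.   5.1] gap 9.5 z [ 0.001 -0.    -1.   ] j7 -0.39
offset [-1.619e+00 -1.628e+00 -1.000e-03] rotz 11.569
1 [-0.16 -0.   -0.  ] 0.73
2 [-0.32 -0.02 -0.  ] 1.46
3 [-0.47 -0.06 -0.  ] 2.19
4 [-0.62 -0.11 -0.  ] 2.92
5 [-0.77 -0.18 -0.  ] 3.65
6 [-0.91 -0.26 -0.  ] 4.38
7 [-1.04 -0.35 -0.  ] 5.1
8 [-1.15 -0.46 -0.  ] 5.83
9 [-1.26 -0.58 -0.  ] 6.56
10 [-1.36 -0.71 -0.  ] 7.29
11 [-1.44 -0.85 -0.  ] 8.02
12 [-1.51 -0.99 -0.  ] 8.75
13 [-1.56 -1.15 -0.  ] 9.48
14 [-1.6 -1.3 -0. ] 10.21
15 [-1.62 -1.47 -0.  ] 10.94
16 [-1.62 -1.63 -0.  ] 11.67
```

Call:
step_arm([
  {"offset":[-0.08,0,0],"rotation":[0,0,0.36],"jaw":5},
  {"offset":[-0.16,0,0],"rotation":[0,0,0.73],"jaw":5},
  {"offset":[-0.24,-0.01,0],"rotation":[0,0,1.1],"jaw":5},
  {"offset":[-0.32,-0.02,0],"rotation":[0,0,1.46],"jaw":5},
  {"offset":[-0.47,-0.06,0],"rotation":[0,0,2.19],"jaw":5},
  {"offset":[-0.62,-0.11,0],"rotation":[0,0,2.92],"jaw":5},
  {"offset":[-0.77,-0.18,0],"rotation":[0,0,3.65],"jaw":5},
  {"offset":[-0.91,-0.26,0],"rotation":[0,0,4.38],"jaw":5},
  {"offset":[-1.04,-0.35,0],"rotation":[0,0,5.1],"jaw":5},
  {"offset":[-1.15,-0.46,0],"rotation":[0,0,5.83],"jaw":5},
])

```text
t: 9.8
tool_pos: [477.5, -76.9, 39.3]
ee_rot: [0.852, -0.524, 0.001, -0.001]
contact_force: [1.1, 0.8, 4.1]
finger_gap: 9.8
```

```bash
python3 -c "
from h import *
go((470.4,-15,39.3),-109)
crop('top',(320,230),120,100,6,'pics/t5.png')
s=arm.get_state();p=np.array(s['tool_pos']);c=np.array([546,-41])
th0=np.degrees(np.arctan2(*(p[:2]-c)[::-1]));r=np.linalg.norm(p[:2]-c);print(th0,r)
M=R.from_quat(s['ee_rot']).as_matrix()
th0-=360 if th0>0 else 0
for k in range(1,9):
    a=th0+(-199-th0)*k/8;t=np.radians(a)
    P=np.array([*(c+(r+(80-r)*k/8)*np.array([np.cos(t),np.sin(t)])),p[2]])
    print(k,(M.T@(P-p)/50).round(2),round((th0-a)/8,2))
"
```

```text
t 9.8 pos [477.5 -76.9  39.3] head -63.2 F [1.1 0.8 4.1] gap 9.8 z [ 0.003  0.    -1.   ] j7 -0.93
offset [-1.169e+00 -4.300e-01 -1.000e-03] rotz 5.72
crop origin 260 180 scale 6
-153.2598961726759 77.29964690215417
1 [-0.15 -0.   -0.  ] 0.71
2 [-0.31 -0.02 -0.  ] 1.43
3 [-0.46 -0.05 -0.  ] 2.14
4 [-0.61 -0.1  -0.  ] 2.86
5 [-0.76 -0.16  0.  ] 3.57
6 [-0.89 -0.23  0.  ] 4.29
7 [-1.03 -0.32  0.  ] 5.0
8 [-1.15 -0.43  0.  ] 5.72
```

View pics/t5.png

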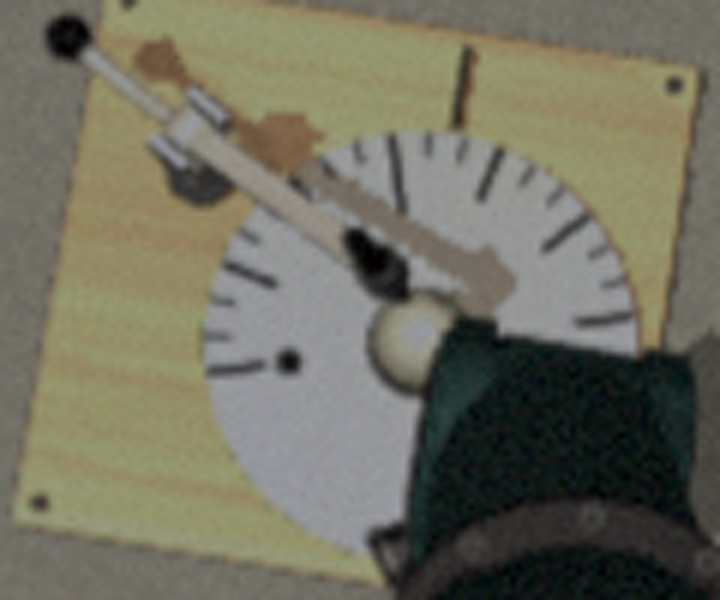

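The dial is turning with the gripper. The zero mark is now at (208,373) in the crop, about 105°, so I continue along the arc.

Call:
step_arm([
  {"offset":[-0.15,0,0],"rotation":[0,0,0.71],"jaw":5},
  {"offset":[-0.31,-0.02,0],"rotation":[0,0,1.43],"jaw":5},
  {"offset":[-0.46,-0.05,0],"rotation":[0,0,2.14],"jaw":5},
  {"offset":[-0.61,-0.1,0],"rotation":[0,0,2.86],"jaw":5},
  {"offset":[-0.76,-0.16,0],"rotation":[0,0,3.57],"jaw":5},
  {"offset":[-0.89,-0.23,0],"rotation":[0,0,4.29],"jaw":5},
  {"offset":[-1.03,-0.32,0],"rotation":[0,0,5.0],"jaw":5},
  {"offset":[-1.1,-0.38,0],"rotation":[0,0,5.4],"jaw":5},
  {"offset":[-1.15,-0.43,0],"rotation":[0,0,5.72],"jaw":5},
  {"offset":[-1.15,-0.43,0],"rotation":[0,0,5.72],"jaw":5},
])

```text
t: 11.1
tool_pos: [472.3, -16.3, 39.3]
ee_rot: [-0.582, 0.813, -0.002, 0.002]
contact_force: [5.6, 0.3, 4.5]
finger_gap: 9.9
```

```bash
python3 -c "
from h import *
go((470.4,-15,39.3),-109)
crop('top',(320,230),120,100,6,'pics/t6.png')
"
```

```text
t 11.1 pos [472.3 -16.3  39.3] head -108.8 F [5.6 0.3 4.5] gap 9.9 z [ 0.006 -0.001 -1.   ] j7 -1.45
offset [-0.012  0.044 -0.001] rotz 0.025
crop origin 260 180 scale 6
```

View pics/t6.png

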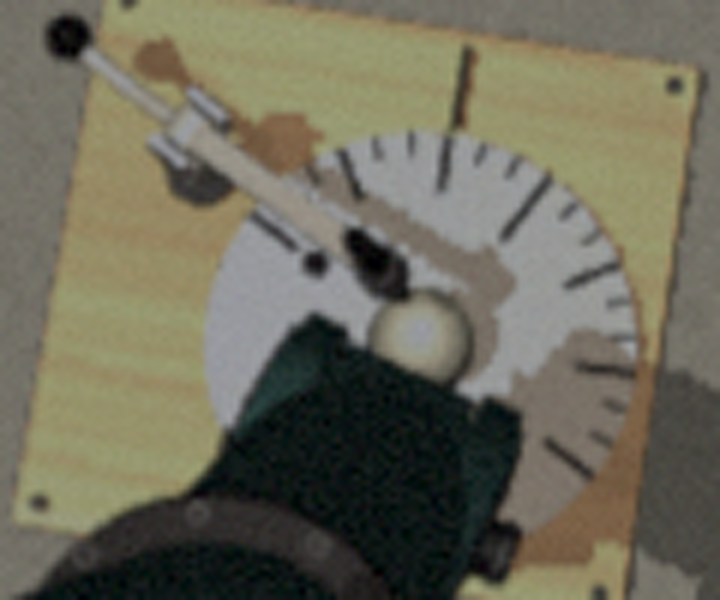

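The 60 mark's outer end (449,137) sits slightly left of the index (459,128). I'll fit all the marks.

```bash
python3 -c "
from h import *
f=lambda u,v:px2w('top',(260+u/6-.42,180+v/6-.42),27)[:2]
m={0:(255,210),30:(340,150),60:(449,137),90:(548,178),120:(617,265),150:(633,372),180:(588,478)}
W=np.array([f(*v) for v in m.values()])
A=np.c_[2*W,np.ones(len(W))];s=np.linalg.lstsq(A,(W**2).sum(1),rcond=None)[0];c=s[:2];print('centre',c,'r',np.sqrt(s[2]+c@c))
a=lambda p:np.degrees(np.arctan2(p[1]-c[1],p[0]-c[0]))
for i in [(459,128),(467,48)]:print('idx',a(f(*i)))
ia=-9
print([round(a(w)+k-60,2) for w,k in zip(W,m)])
z=[a(w)+k for w,k in zip(W,m)];print('zero angle',np.mean(z))
"
```

```text
centre [547.27850143 -41.57522515] r 93.23454416825946
idx -10.308753440194012
idx -9.100330409012889
[np.float64(-9.43), np.float64(-7.92), np.float64(-8.07), np.float64(-7.43), np.float64(-7.73), np.float64(-7.08), np.float64(-8.32)]
zero angle 52.00279852314127
```

The reading is about 61°. I'll trim it by −1°, hold, release and lift.

Call:
step_arm([
  {"offset":[-0.02,0,0],"rotation":[0,0,0.1],"jaw":5},
  {"offset":[-0.02,0,0],"rotation":[0,0,0.1],"jaw":5},
  {"offset":[-0.02,0,0],"rotation":[0,0,0.1],"jaw":5},
  {"offset":[-0.02,0,0],"rotation":[0,0,0.1],"jaw":5},
  {"offset":[-0.02,0,0],"rotation":[0,0,0.1],"jaw":40},
  {"offset":[-0.02,0,0],"rotation":[0,0,0.1],"jaw":40},
  {"offset":[-0.02,0,0],"rotation":[0,0,0.1],"jaw":40},
  {"offset":[-0.02,0,-0.3],"rotation":[0,0,0.1],"jaw":40},
  {"offset":[-0.02,0,-1.0],"rotation":[0,0,0.1],"jaw":40},
  {"offset":[-0.02,0,-2.0],"rotation":[0,0,0.1],"jaw":40},
])

```text
t: 12.4
tool_pos: [468.3, -15.5, 139.8]
ee_rot: [-0.576, 0.817, 0.001, -0.001]
contact_force: [-0.5, 0.3, 0.8]
finger_gap: 39.7
```

```bash
python3 -c "
from h import *
go((666,106,240),-39)
crop('top',(320,230),120,100,6,'pics/t7.png')
"
```

```text
t 12.4 pos [468.3 -15.5 139.8] head -109.7 F [-0.5  0.3  0.8] gap 39.7 z [-0.003  0.    -1.   ] j7 -1.57
offset [-3.618 -2.901 -2.016] rotz -8.832
crop origin 260 180 scale 6
```

View pics/t7.png

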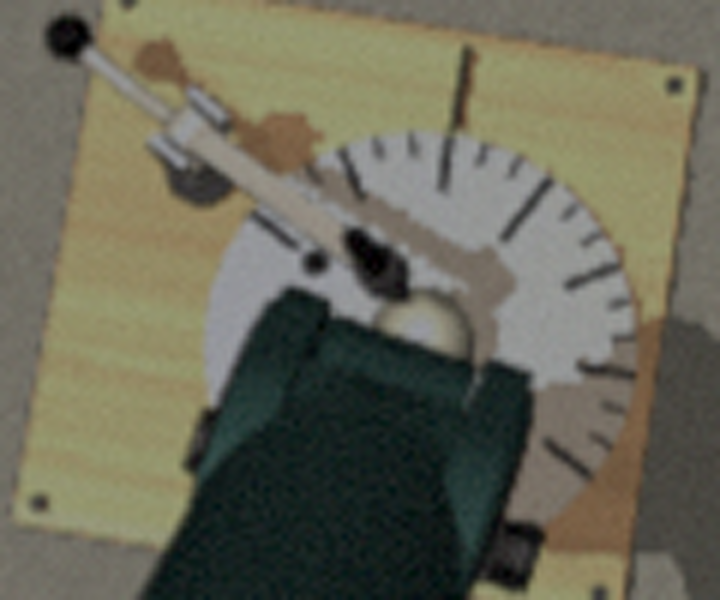

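Call:
step_arm([
  {"offset":[0,0,-1.0],"rotation":[0,0,-0.5],"jaw":50},
  {"offset":[0,0,-2.0],"rotation":[0,0,-1.2],"jaw":50},
  {"offset":[-0.5,-0.4,-2.2],"rotation":[0,0,-2.2],"jaw":50},
  {"offset":[-1.2,-0.96,-2.2],"rotation":[0,0,-3.4],"jaw":50},
  {"offset":[-1.9,-1.5,-2.2],"rotation":[0,0,-4.7],"jaw":50},
  {"offset":[-2.6,-2.1,-2.2],"rotation":[0,0,-6.0],"jaw":50},
  {"offset":[-3.2,-2.6,-2.2],"rotation":[0,0,-7.2],"jaw":50},
  {"offset":[-3.62,-2.9,-2.0],"rotation":[0,0,-8.3],"jaw":50},
  {"offset":[-3.62,-2.9,-1.5],"rotation":[0,0,-8.83],"jaw":50},
  {"offset":[-3.62,-2.9,-1.0],"rotation":[0,0,-8.83],"jaw":50},
])

```text
t: 13.7
tool_pos: [666.6, 106.1, 189.0]
ee_rot: [0.943, -0.334, 0.0, 0.0]
contact_force: [0.5, -0.5, -0.5]
finger_gap: 49.5
```

```bash
cat > rd.py <<'E'
from h import *
im=cv2.cvtColor(arm.snapshot("top"),cv2.COLOR_RGB2GRAY).astype(np.float32)
c=np.array([547,-41.5])
def prof(rs,z,lo,hi):
    A=np.arange(lo,hi,.25);t=np.radians(A)
    v=[]
    for r in rs:
        q=w2px("top",np.c_[c[0]+r*np.cos(t),c[1]+r*np.sin(t),np.full(len(t),z)]).astype(np.float32)
        v.append(cv2.remap(im,q[:,:1],q[:,1:],cv2.INTER_CUBIC)[:,0])
    m=np.mean(v,0);w=np.clip(np.median(m)-5-m,0,None);k=np.abs(A-A[w.argmax()])<4
    return (A[k]*w[k]).sum()/w[k].sum()
i=[prof([r],26,-16,-3) for r in(104,112,120,128)];print("blade",np.round(i,2))
for k,rs in((60,(78,82,86)),(90,(72,76,80,84)),(30,(78,82,86)),(120,(80,84))):
    a=prof(rs,27,-9+60-k-6,-9+60-k+6);print(k,round(a,2),"-> reading",round(a+k-np.mean(i),2))
E
python3 rd.py; python3 -c "
from h import *
go((666,106,86),-39)"
```

```text
blade [-9.18 -9.04 -9.24 -9.13]
60 -8.46 -> reading 60.69
90 -37.85 -> reading 61.3
30 21.65 -> reading 60.8
120 -67.64 -> reading 61.51
t 13.75 pos [663.9 105.6 185.2] head -39.0 F [-1.5  0.6 -2.6] gap 50.1 z [-0.006 -0.002 -1.   ] j7 -0.78
offset [ 0.035 -0.044  1.983] rotz 0.0
```

The reading is about 61°, well inside ±3°. Next I descend around the ball and close on it.

Call:
step_arm([
  {"offset":[0,0,0.4],"rotation":[0,0,0],"jaw":50},
  {"offset":[0,0,0.8],"rotation":[0,0,0],"jaw":50},
  {"offset":[0,0,1.2],"rotation":[0,0,0],"jaw":50},
  {"offset":[0,0,1.5],"rotation":[0,0,0],"jaw":50},
  {"offset":[0,0,1.8],"rotation":[0,0,0],"jaw":50},
  {"offset":[0,0,2.0],"rotation":[0,0,0],"jaw":50},
  {"offset":[0,0,2.05],"rotation":[0,0,0],"jaw":40},
  {"offset":[0,0,2.05],"rotation":[0,0,0],"jaw":30},
  {"offset":[0,0,2.05],"rotation":[0,0,0],"jaw":20},
  {"offset":[0,0,2.05],"rotation":[0,0,0],"jaw":14},
])

```text
t: 15.0
tool_pos: [666.7, 106.7, 86.8]
ee_rot: [0.943, -0.334, -0.0, -0.0]
contact_force: [-1.2, 0.5, 1.0]
finger_gap: 16.5
```

```bash
python3 -c "
from h import *
go((666,106,114),-39)
crop('side',(300,190),120,100,6,'pics/s8.png')"
```

```text
t 15.0 pos [666.7 106.7  86.8] head -39.0 F [-1.2  0.5  1. ] gap 16.5 z [-0.     0.001 -1.   ] j7 -0.76
offset [-0.003  0.018 -0.543] rotz 0.002
crop origin 240 140 scale 6
```

View pics/s8.png

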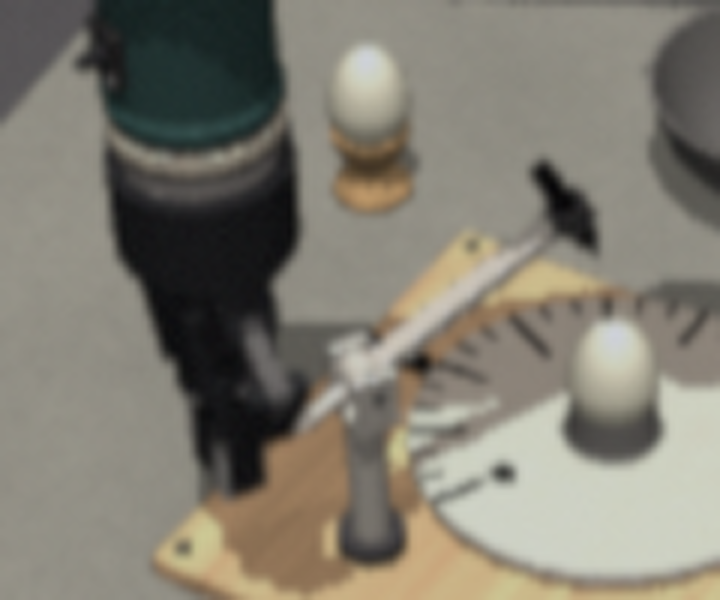

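The jaws hold the ball at a 16.5 mm reading, which fits the pin, which also read about 2.5 mm under. I lift it to lower the pen.

Call:
step_arm([
  {"offset":[0,0,0],"rotation":[0,0,0],"jaw":12},
  {"offset":[0,0,0],"rotation":[0,0,0],"jaw":12},
  {"offset":[0,0,-0.1],"rotation":[0,0,0],"jaw":12},
  {"offset":[0,0,-0.2],"rotation":[0,0,0],"jaw":12},
  {"offset":[0,0,-0.3],"rotation":[0,0,0],"jaw":12},
  {"offset":[0,0,-0.4],"rotation":[0,0,0],"jaw":12},
  {"offset":[0,0,-0.48],"rotation":[0,0,0],"jaw":12},
  {"offset":[0,0,-0.54],"rotation":[0,0,0],"jaw":12},
  {"offset":[0,0,-0.56],"rotation":[0,0,0],"jaw":12},
  {"offset":[0,0,-0.56],"rotation":[0,0,0],"jaw":12},
])

```text
t: 16.3
tool_pos: [663.9, 103.2, 113.4]
ee_rot: [0.942, -0.334, -0.002, 0.003]
contact_force: [-5.6, -2.5, -2.9]
finger_gap: 16.4
```

Call:
step_arm([
  {"offset":[0,0,-0.02],"rotation":[0,0,0],"jaw":12},
  {"offset":[0,0,-0.04],"rotation":[0,0,0],"jaw":12},
  {"offset":[0,0,-0.06],"rotation":[0,0,0],"jaw":12},
  {"offset":[0,0,-0.08],"rotation":[0,0,0],"jaw":12},
  {"offset":[0,0,-0.1],"rotation":[0,0,0],"jaw":12},
  {"offset":[0,0,-0.12],"rotation":[0,0,0],"jaw":12},
  {"offset":[0,0,-0.12],"rotation":[0,0,0],"jaw":12},
  {"offset":[0,0,-0.12],"rotation":[0,0,0],"jaw":12},
  {"offset":[0,0,-0.12],"rotation":[0,0,0],"jaw":12},
  {"offset":[0,0,-0.12],"rotation":[0,0,0],"jaw":12},
])

```text
t: 17.55
tool_pos: [662.7, 101.8, 118.2]
ee_rot: [0.942, -0.335, -0.003, 0.004]
contact_force: [-5.0, -3.9, -7.9]
finger_gap: 16.3
```

```bash
cat > cmp.py <<'E'
from h import *
a=cv2.cvtColor(cv2.imread("pics/side0.png"),cv2.COLOR_BGR2GRAY)
b=cv2.cvtColor(arm.snapshot("side"),cv2.COLOR_RGB2GRAY)
# pen region in first picture ~ (339,188)
for x,y,w,h in((330,176,16,24),(304,186,24,16),):
    r=cv2.matchTemplate(b[y-12:y+h+12,x-12:x+w+12],a[y:y+h,x:x+w],cv2.TM_CCOEFF_NORMED)
    k=np.unravel_index(r.argmax(),r.shape);j,i=np.clip(k,1,23)
    sub=lambda l,m,n:(l-n)/2/(l-2*m+n)
    print("shift",i-12+sub(*r[j,i-1:i+2]),j-12+sub(*r[j-1:j+2,i]),r.max().round(3))
K=w2px("side",[[556,-29,130],[556,-29,140]]);print("px per 10mm up",K[1]-K[0])
E
python3 cmp.py; python3 rd.py
```

```text
shift 0.03591923788189888 0.6613174676895142 0.865
shift -9.789804071187973 5.420098006725311 0.554
px per 10mm up [ 0.02342608 -2.94771659]
blade [-9.13 -8.97 -9.21 -9.05]
60 -8.1 -> reading 60.99
90 -37.89 -> reading 61.21
30 21.43 -> reading 60.52
120 -67.63 -> reading 61.47
```

The pen matches its original lowered image to within 0.7 px, with the ball against its stop. I release and retreat.

Call:
step_arm([
  {"offset":[0,0,0],"rotation":[0,0,0],"jaw":25},
  {"offset":[0,0,0],"rotation":[0,0,0],"jaw":50},
  {"offset":[0,0,0],"rotation":[0,0,0],"jaw":50},
  {"offset":[0,0,0],"rotation":[0,0,0],"jaw":50},
  {"offset":[0,0,-0.3],"rotation":[0,0,0],"jaw":50},
  {"offset":[0,0,-0.7],"rotation":[0,0,0],"jaw":50},
  {"offset":[0,0,-1.2],"rotation":[0,0,0],"jaw":50},
  {"offset":[0,0,-1.7],"rotation":[0,0,0],"jaw":50},
  {"offset":[0,-0.5,-2.2],"rotation":[0,0,0],"jaw":50},
  {"offset":[0,-1.0,-2.7],"rotation":[0,0,0],"jaw":50},
])

```text
t: 18.9
tool_pos: [699.0, 145.0, 258.4]
ee_rot: [0.942, -0.334, 0.001, -0.001]
contact_force: [0.9, -0.6, 0.4]
finger_gap: 49.8
```

```bash
python3 cmp.py; python3 rd.py;python3 -c "
from h import *
go((666,106,114),-39)
crop('side',(310,190),120,100,6,'pics/s9.png')"
```

```text
shift 0.021269744262099266 0.744481772184372 0.862
shift -10.280624657869339 4.977964790537953 0.624
px per 10mm up [ 0.02342608 -2.94771659]
blade [-9.2  -9.13 -9.22 -9.13]
60 -8.49 -> reading 60.68
90 -37.85 -> reading 61.32
30 21.47 -> reading 60.64
120 -67.62 -> reading 61.55
t 19.0 pos [702.1 149.  260.6] head -38.8 F [-0.4 -0.4  0.3] gap 50.3 z [ 0.01   0.004 -1.   ] j7 -0.84
offset [-0.038  1.151  2.921] rotz 0.026
crop origin 250 140 scale 6
```

View pics/s9.png

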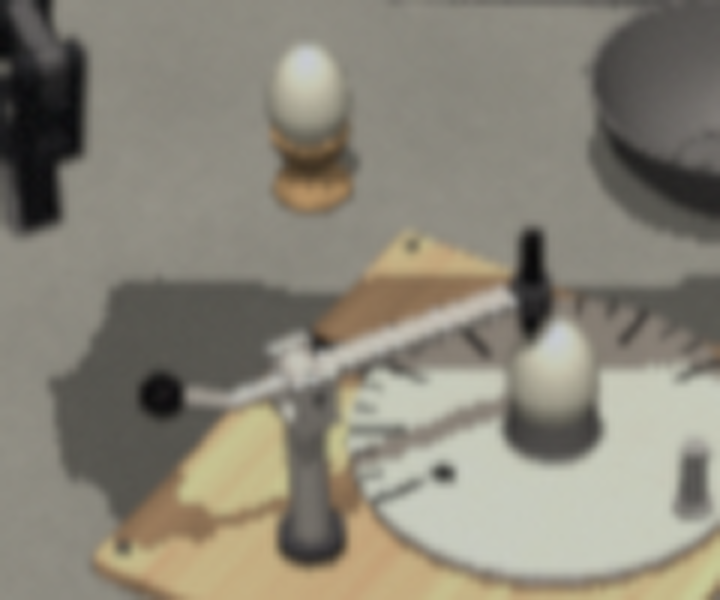

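The ball at (162,396) and the pen top at (532,230) match the original lowered pose exactly, allowing for the crop shift, and the gripper is clear. Handing in.

```bash
python3 -c "
from cell import arm
print(arm.job_done())"
```

```text
the job is handed in; nothing more can be done
None
```

The job is done and handed in at about 19 s of the 67 s allowed. I pushed the ball down to raise the pen, gripped the pin to turn the dial clockwise from about 153°, then gripped the ball and lifted it to lower the pen again.

- **Dial:** four scale marks, compared with the index in the last picture, gave 60.6 to 61.6°, inside the 57 to 63° allowed.
- **Pen:** the ball and pen top are back where they showed in the picture taken before the lift, within about 1 pixel of the enlarged view. The egg and pen are touching as at the start.
- **Robot:** the gripper is clear, with contact force near zero. The planned paths kept clear of the bowl, jar and spare egg; the egg and the visible part of the bowl look unmoved. I did not check the jar again at the end.

Some checks did not fully agree. A second image match, on the lever arm, was unreliable (correlation about 0.6, with shadows changed since the first picture), so I disregarded it. The first one, on the pen, showed a 0.7 pixel vertical offset that I put down to lighting. The jaws read about 2.5 to 3.5 mm under the true size on both the pin and the ball, which I took as pads giving under grip. Early object detections in the top view were also wrong for the ball and the jar, so I used positions read from the pictures instead.

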